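Seat the keyed mixing cup in the mixer hub and hold it home

ROBOT

A 6-joint arm with a two-finger parallel gripper is mounted at the origin on the work surface. World frame = base frame: x ahead of the robot, y to its left, z up, the work surface at z = 0. Lengths are in mm, angles in degrees, forces in N, time in s.
With the tool pointing down it reaches from about 350 to 850 mm from the base axis. Payload 8.1 kg.
Tool frame: the origin (TCP) lies between the finger pads; the fingertips stand 22 mm ahead of it and the grasp point (between the pads) lies 3 mm ahead of it; z points along the fingers, y is the line along which they close (so a half turn about z gives the same grasp; the last joint's range is limited). The gripper opens to 85 mm and grips with 20 to 120 N. Pads are 22 mm wide; open, the fingers measure 114 mm over their backs; the gripper's body (76 mm by 85 mm) begins 54 mm behind the grasp point. The pads swing forward as they close: fully open they stand 13 mm farther back than shut.
Start: joints at [59.393, 7.471, 85.268, -0, 87.261, -4.893], TCP at [260.311, 540.596, 253.292] pointing down, gripper open.
Joint ranges: [-169.43, 169.43], [-51.17, 129.36], [1.28, 143.12], [-76.62, 256.62], [0, 156.53], [-152.29, 152.29]. Speed limits (degrees/s): [136.94, 136.94, 159.86, 180, 180, 180].

INTERFACE

Orientations are given as [roll, pitch, yaw] about the fixed x, y, z axes, in that order (R = Rz(yaw) Ry(pitch) Rx(roll)).
In Python, from bench import r, vision gives the robot as it stands.
- The arm moves only by the tool step_arm, never from a script. Its argument "targets" is a list that holds one entry, the list of rows, each a list of 6 numbers: the shift along the world's x, y, z in mm, then the turn, a rotation vector about the world's x, y, z in rad. In form: [[[x, y, z, rx, ry, rz], ...]]. A call has 1 to 12 rows; each row is the pose to reach, as a shift and turn from the pose commanded when the call began; what a row does not reach only later rows make up. A row lasts 1/12 s, in which the tool goes at most 41.7 mm and 7.16 degrees, less where a joint would pass 70% of its speed; a pose out of reach is approached as far as the arm can. A call with a gripper value outside its range is refused whole. "fingers" is the gripper's target within -1 to 1 (shut at 1, half-way at 0, fully open at -1), set as the call begins (left out, the last holds). The fingers move at their own pace and stop on an object; "newtons" is the grip in N (left out, the last holds). Time passes only in rows, so rows that repeat a pose let the fingers close. It gives the time, the measured TCP pose, the force, the opening and the grip force at its end, in the units of the state.
- r.sense(): the state, without advancing time (a new reading comes with each control period).
- vision.snapshot(name): name is "side" or "top" or "wrist"; returns a dict with "img" (400x640x3 uint8, blue, green, red), "mtx" (3x3 intrinsics, pixels), "eye" and "attitude" of the camera in the world. Camera axes: x right, y up, looking along -z (the intrinsics and any distortion apply to the point x, -y, -z); pixel columns grow to the right and rows downward; lengths in mm; the calibration is good to about 2 mm. The wrist camera is an equidistant fisheye: a pixel r from the principal point sees the ray r / f radians off the axis. A picture is of the moment at which its call begins. There is no depth.
- r.hand_in(): hands the job in; it is judged then, once.
The state is a dict: "time": time; "joint_pos": joint angles; "qd": joint speeds; "joint_efforts": joint torques, N m; "tool_pos": TCP position; "tcp_rot": TCP orientation; "ft_force": force on the tool from outside, world axes, zero at the start; "wrist_torque": the same for the moment, N m; "finger_gap": finger opening in mm; "grip_force": force on a finger pad.
Only numpy, scipy, OpenCV 4.12 (cv2) and the standard library are available. Lean on these libraries where they do the work, as an engineer would, in place of code of your own. Each camera call takes 0.05 s, during which the arm holds its last target. There are 200 camera calls.

TASK

Lift the lidded steel mixing cup out of its parking stand by the bar handle on its lid, keeping it upright, and put the keyed shaft under it into the hub on top of the bench mixer: turn the cup until the keys slip into the keyways, then push it down against the spring until the cup sits flat on the hub. Finish while still gripping the handle and pressing the cup fully home (do not let go; the spring would lift it again). Leave the jug and the two bottles where they stand.

Things in the scene. Friction and masses are not known exactly. Their poses are not given: they have to be found in the camera images.
- cup_handle (a point): Centre of the bar handle over the lid of the steel mixing cup: black bar 64 mm long (this frame's x), 10 thick (y), 14 high (z), on an 8 mm post near each end (40 mm free between the posts), 31 mm clear above the lid. z points up the cup's axis. Cup: 72 mm across (lid 76), 55 mm high, about 0.42 kg (+-20 %). The bar's centre is 93 mm above the cup's flat underside. A half turn changes nothing.
- shaft_tip (a point): Centre of the lower end of the drive shaft under the cup, axes as cup_handle, 123 mm below it. The shaft stands 30 mm out of the cup's flat underside: 20 mm across, its lowest 6 mm tapering to 12 mm across.
- key_foot (a point): Point on the shaft's axis level with the lower ends of its two keys, 12 mm above shaft_tip, axes as cup_handle. The keys are on the +x and -x sides, so in line with the handle bar: 34 mm over both, 8 mm wide, from here up to the cup's underside. The tip goes 12 mm into the hub at any angle; then the keys stand on the hub's face unless they are over the keyways.
- hub_face (a point): Centre of the hub's flat upper face, 105 mm above the work surface; axes of the mixer base, not of the hub. Aluminium hub 62 mm across, bore 22 mm, two opposite keyways 11 mm wide, 37 mm over both. Their line lies within 0.6 rad either side of this frame's x; the angle is not reported: see it from above or feel for it by turning the cup while pressing lightly. Braked: turns only above 0.8 N m.
- spring_top (a point): Centre of the top of the spring plunger in the hub's bore when up, 18 mm below hub_face (this point does not follow it down). It pushes up with 6.5 N at first and 13 N when the cup is home, more than the cup's weight. Home: shaft tip 30 mm below hub_face, cup's underside flat on the face.
- mixer: White bench mixer base 220 mm (x) x 180 mm (y), 65 mm high, fixed, with the hub standing on its middle; origin at the centre of its underside, z up.
- stand_top (a point): centre of the top of the fixed round parking stand, a grey ring 92 mm across and 45 mm high with a plain 44 mm hole; the cup starts with its underside resting on it, shaft in the hole
- jug: clear plastic jug (bystander), 84 mm across and 110 mm high, with a side handle; origin at the centre of its underside
- bottle_a: capped bottle (bystander), 44 mm across, 100 mm high; origin at the centre of its underside
- bottle_b: second capped bottle (bystander), same size; origin at the centre of its underside
Mind the look-alikes: they are no part of the job. Leave any pink or yellow look-alike of the part that bears cup_handle alone.

How it is judged:
By the outcome, as a careful person would: the job done as asked, in the order asked, and still so for the second after the job is handed in, while the arm keeps its last pose, push and grip.
It also fails if it takes over 54 s, if anything falls off the work surface, if the arm or the gripper's body presses on something with over 40 N, if the wrist force passes 120 N, or if a joint passes its speed limit or range.

## Working session

There is one attempt and no reset: what is moved stays moved. The work goes in short steps, Python scripts to look and compute and a tool call to move; the robot and the scene stay as the last step left them, time stands still between calls to the robot, and variables do not carry over. Pictures are saved under pics/ and viewed, at most 10 in all, crops included, and the job is handed in when it is done.

Besides the shell and the picture viewer there is one more tool, called after "Emit:" as name(argument=value, ...), one argument or row to a line, values as JSON. step_arm: Moves the arm, as the interface text tells. Its arguments: {"type":"object","properties":{"targets":{"type":"array"},"fingers":{"type":"number"},"newtons":{"type":"number"}},"required":["targets"]}

```bash
mkdir -p pics; ls
cat > h.py <<'E'
from bench import r, vision
import numpy as np, cv2
def snap(n,f):
    s=vision.snapshot(n); cv2.imwrite(f'pics/{f}.png',s['img']); return s
def rot(a):
    a=np.array(a,float)
    if a.shape==(3,3): return a
    from scipy.spatial.transform import Rotation as R
    return R.from_euler('xyz',a,degrees=True).as_matrix()
def ray(s,u,v,fish=False):
    K=np.array(s['mtx']); x=(u-K[0,2])/K[0,0]; y=(v-K[1,2])/K[1,1]
    if fish:
        t=np.hypot(x,y); k=np.sin(t)/t if t>1e-9 else 1; d=np.array([x*k,-y*k,-np.cos(t)])
    else: d=np.array([x,-y,-1.])
    return np.array(s['eye'],float), rot(s['attitude'])@d
def onz(s,u,v,z,fish=False):
    e,d=ray(s,u,v,fish); return e+d*(z-e[2])/d[2]
E
python3 - <<'E'
from h import *
for n in ['top','side']:
    s=snap(n,n+'0'); print(n,{k:s[k] for k in s if k!='img'})
print(r.sense())
E
```

```text
pics
top {'mtx': array([[516.68192761,   0.        , 324.65562482],
       [  0.        , 516.68192761, 202.85324412],
       [  0.        ,   0.        ,   1.        ]]), 'eye': array([503.47928436,  24.13673729, 970.53571449]), 'attitude': array([  7.06912414,  -0.56132038, -91.58318079])}
side {'mtx': array([[463.89260965,   0.        , 321.37581795],
       [  0.        , 463.89260965, 206.61602408],
       [  0.        ,   0.        ,   1.        ]]), 'eye': array([ 476.04070662, -743.15972143,  728.58790788]), 'attitude': array([50.91490367, -0.40490374, -9.84214637])}
{'time': 0.1, 'joint_pos': array([ 5.93940064e+01,  7.51369173e+00,  8.53246304e+01, -1.15152159e-03,
        8.72618270e+01, -4.89184111e+00]), 'qd': array([ 0.03058266, -0.12393143, -0.11395509, -0.06132966, -0.02342197,
        0.14100104]), 'joint_efforts': array([ 2.00802591e-03, -5.70953429e+01, -5.01940119e+01, -7.71420150e-05,
        8.16508866e-03, -4.72405304e-05]), 'tool_pos': array([260.06135002, 540.18466305, 252.30371296]), 'tcp_rot': array([-1.79900118e+02, -7.39429688e-03,  1.54285897e+02]), 'ft_force': array([-0.1136058 ,  0.26156546,  0.4651687 ]), 'wrist_torque': array([-0.00192518,  0.019436  ,  0.03799085]), 'grip_force': 0.0, 'finger_gap': 85.36517745215072}
```

View pics/top0.png

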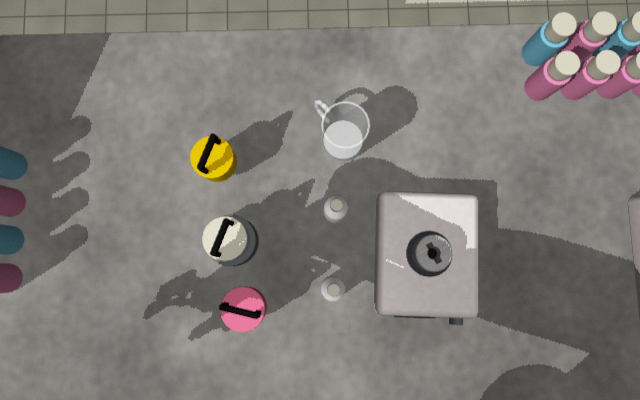

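View pics/side0.png

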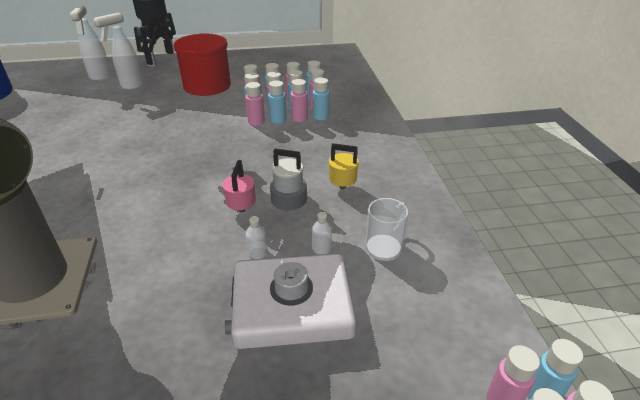

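The top view shows the target cup (white lid, bar at about 222,238), hub at (430,253), pink/yellow decoys at (242,309)/(213,158), bottles at (335,208)/(332,289) and the jug at (343,130). Next I'll measure the bar and the keyways.

Run:
```python
from h import *
s=snap('top','top1'); im=s['img']; g=im.max(2)
m=np.zeros_like(g); m[212:262,205:240]=(g[212:262,205:240]<45)*255
n,l,st,c=cv2.connectedComponentsWithStats(m); i=1+st[1:,4].argmax(); print(st[i],c[i])
pts=np.argwhere(l==i)[:,::-1].astype(np.float32)
rc=cv2.minAreaRect(pts); print(rc)
W=np.array([onz(s,*p,145)[:2] for p in pts]);print('meanW',W.mean(0))
u,sv,vt=np.linalg.svd(W-W.mean(0),full_matrices=False);print('ang',np.degrees(np.arctan2(vt[0,1],vt[0,0])),'ext',np.ptp((W-W.mean(0))@vt.T,axis=0))
w=cv2.minAreaRect(W.astype(np.float32));print(w)
# mixer top
mm=((im.min(2)>120)*255).astype(np.uint8); mm[:, :360]=0; mm[:,490:]=0; mm[:180]=0; mm[330:]=0
P=np.argwhere(mm>0)[:,::-1]; Wm=np.array([onz(s,*p,65)[:2] for p in P]).astype(np.float32); print('mixer',cv2.minAreaRect(Wm))
print('hub', onz(s,432,253,105))
a=cv2.resize(im[222:284,398:462],None,fx=6,fy=6,interpolation=cv2.INTER_CUBIC); b=cv2.resize(im[210:272,193:257],None,fx=6,fy=6,interpolation=cv2.INTER_CUBIC)
cv2.imwrite('pics/c1.png',np.hstack([a,b]))
```

```text
[211 219  23  38 273] [220.45054945 237.08424908]
((221.62826538085938, 237.64585876464844), (10.046371459960938, 38.651031494140625), 22.109447479248047)
meanW [555.07683801 180.75626121]
ang 157.57240531303765 ext [61.02303021 16.14057507]
((554.2335815429688, 178.85279846191406), (16.12582015991211, 61.021522521972656), 67.48445129394531)
mixer ((510.9057922363281, -150.266357421875), (206.9447479248047, 238.38015747070312), 87.71043395996094)
hub [ 521.37913122 -164.33411134  105.        ]
```

View pics/c1.png

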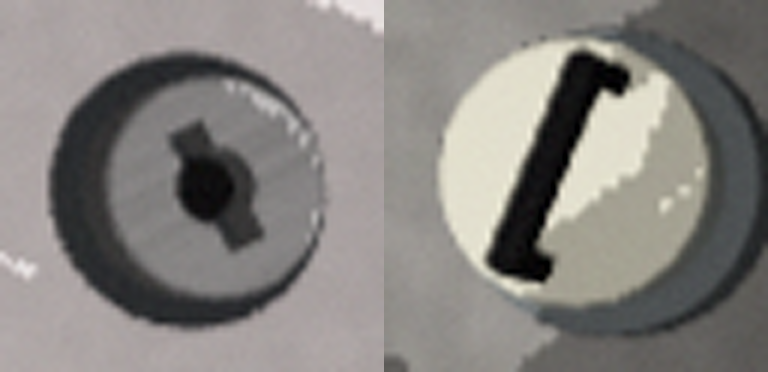

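The crop shows the keyway line running from (190,135) to (243,235), about +26° in world, and the bar at about -23°. The tool is already nearly aligned with the bar, so I'll move above the cup.

Emit:
step_arm(
  targets=[
    [[25,-30,0,0,0,0],[50,-60,0,0,0,0],[75,-90,0,0,0,0.05],[100,-120,0,0,0,0.05],[125,-150,0,0,0,0.05],[150,-181,0,0,0,0.05],[175,-212,0,0,0,0.05],[200,-243,0,0,0,0.05],[225,-274,0,0,0,0.05],[250,-305,0,0,0,0.05],[275,-335,-20,0,0,0.05],[295,-360,-40,0,0,0.05]],
  ],
  fingers=-1,
  newtons=90,
)

```text
time: 1.15
tool_pos: [557.7, 178.8, 214.7]
tcp_rot: [179.9, 0.2, 157.1]
ft_force: [0.7, 0.5, -1.1]
finger_gap: 85.4
grip_force: 0.0
```

Emit:
step_arm(
  targets=[
    [[0,0,0,0,0,0],[0,0,0,0,0,0]],
  ],
)

```text
time: 1.32
tool_pos: [554.9, 178.6, 210.8]
tcp_rot: [-179.9, -0.2, 157.0]
ft_force: [0.2, 0.6, 0.0]
finger_gap: 85.4
grip_force: 0.0
```

Run:
```python
from h import *
s=snap('wrist','w1'); print({k:s[k] for k in s if k!='img'}); q=r.sense(); print(q['tool_pos'],q['tcp_rot'],q['joint_pos'],q['time'],q['ft_force'])
```

```text
{'mtx': array([[309.70691629,   0.        , 320.03261615],
       [  0.        , 309.70691629, 197.79272696],
       [  0.        ,   0.        ,   1.        ]]), 'eye': array([492.58628275, 205.95488226, 333.2135665 ]), 'attitude': array([-15.29237249,   0.07700789,  66.89672619])}
[554.9582637  179.96975358 212.29123902] [-1.79946182e+02 -1.16357658e-01  1.57050534e+02] [ 1.29183453e+01  6.29057363e+00  9.08473656e+01  2.47486532e-02
  8.29878870e+01 -5.41352914e+01] 1.3667 [ 0.00874613  0.60086903 -0.40648331]
```

View pics/w1.png

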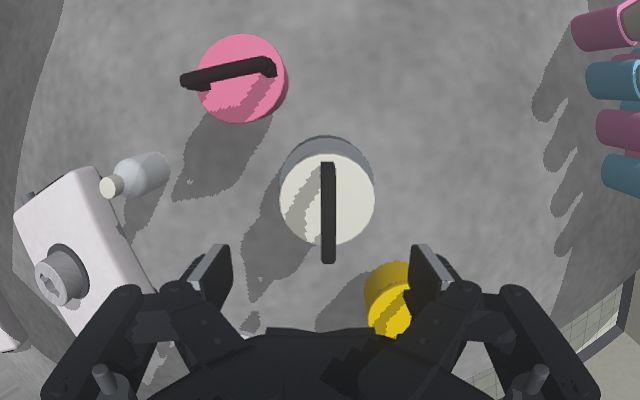

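The wrist view shows the bar running vertically from about (328,162) to (328,263), centred between the fingers, with the white lid behind it.

```bash
cat >> h.py <<'E'
def bar(s,z,box):
    x0,y0,x1,y1=box; g=s['img'].max(2); m=np.zeros_like(g); m[y0:y1,x0:x1]=(g[y0:y1,x0:x1]<60)*255
    n,l,st,c=cv2.connectedComponentsWithStats(m); i=1+st[1:,4].argmax()
    p=np.argwhere(l==i)[:,::-1]; print(st[i])
    W=np.array([onz(s,*q,z,True)[:2] for q in p]).astype(np.float32)
    return cv2.minAreaRect(W), p
E
python3 - <<'E'
from h import *
s=vision.snapshot('wrist')
print(bar(s,145,(310,150,345,272))[0])
for q in [(328,162),(328,263),(321,210),(335,210)]: print(onz(s,*q,145,True)[:2])
t=vision.snapshot('top'); print('hub c',onz(t,434,253.3,105)); a=onz(t,398+190/6,222+135/6,105);b=onz(t,398+243/6,222+235/6,105);print(a,b,(a+b)/2,np.degrees(np.arctan2(*(a-b)[1::-1])))
q=r.sense();print(q['tool_pos'])
E
```

```text
[ 319  162   14  102 1347]
((552.4823608398438, 185.55905151367188), (8.422847747802734, 69.30574798583984), 67.67196655273438)
[521.15681904 200.33795091]
[585.1096074  173.75940245]
[548.07591393 184.23240733]
[551.59894524 192.51107644]
hub c [ 520.78876409 -167.65592466  105.        ]
[ 535.64446405 -161.17438326  105.        ] [ 507.53029474 -174.47474808  105.        ] [ 521.58737939 -167.82456567  105.        ] 25.318083955360468
[555.14420192 181.4788596  213.96166752]
```

Emit:
step_arm(
  targets=[
    [[0,3,-15,0,0,0.01],[0,3,-35,0,0,0.01],[0,3,-52,0,0,0.01],[0,3,-64,0,0,0.01],[0,3,-71,0,0,0.01],[0,3,-71,0,0,0.01],[0,3,-71,0,0,0.01]],
  ],
)

```text
time: 2.05
tool_pos: [555.3, 184.1, 142.9]
tcp_rot: [180.0, 0.0, 157.8]
ft_force: [-0.3, 0.9, -0.3]
finger_gap: 85.3
grip_force: 0.0
```

Emit:
step_arm(
  targets=[
    [[0,0,0,0,0,0],[0,0,0,0,0,0],[0,0,0,0,0,0],[0,0,0,0,0,0],[0,0,0,0,0,0],[0,0,0,0,0,0],[0,0,0,0,0,0],[0,0,0,0,0,0]],
  ],
  fingers=1,
  newtons=90,
)

```text
time: 2.72
tool_pos: [555.6, 183.8, 142.7]
tcp_rot: [180.0, 0.0, 157.7]
ft_force: [-0.1, 1.5, 1.1]
finger_gap: 8.2
grip_force: 88.5
```

Emit:
step_arm(
  targets=[
    [[0,0,5,0,0,0],[0,0,15,0,0,0],[0,0,32,0,0,0],[0,0,52,0,0,0],[0,0,75,0,0,0],[0,0,98,0,0,0],[0,0,118,0,0,0],[0,0,132,0,0,0],[0,0,140,0,0,0],[0,0,140,0,0,0]],
  ],
)

```text
time: 3.55
tool_pos: [556.1, 183.7, 284.9]
tcp_rot: [179.9, 0.2, 157.7]
ft_force: [0.3, 0.5, -3.4]
finger_gap: 8.2
grip_force: 88.0
```

Run:
```python
from h import *
s=snap('side','s1'); im=s['img']; w=snap('wrist','w2')
cv2.imwrite('pics/c2.png',np.hstack([cv2.resize(im[60:260,200:400],(400,400)),w['img'][:, 120:520]]))
q=r.sense();print(q['tool_pos'],q['tcp_rot'],q['ft_force'],q['wrist_torque'])
```

```text
[555.05311986 183.48326817 281.66098824] [-1.79968714e+02 -3.71976502e-02  1.57722387e+02] [-0.28180816 -0.16579719 -4.38447625] [ 0.00278862  0.05028554 -0.02564979]
```

View pics/c2.png

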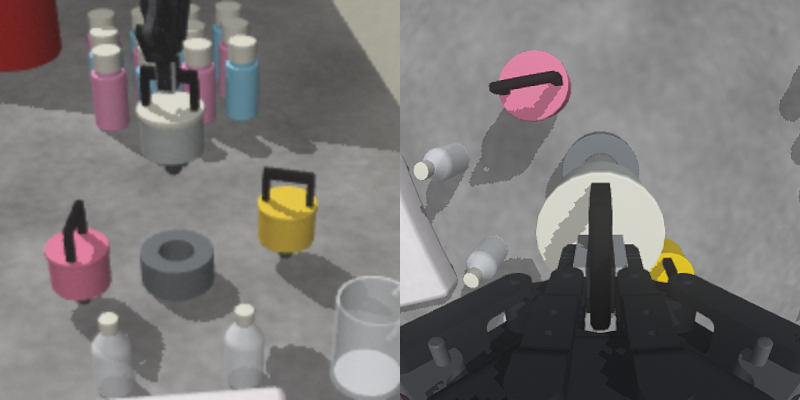

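The cup hangs upright and clear of the stand. In the wrist part of the crop the bar runs from about (600,183) to (600,330), held between the posts.

Run:
```python
from h import *
s=vision.snapshot('wrist'); q=r.sense(); p=q['tool_pos']; z=p[2]+4
a=onz(s,320,183.5,z,True);b=onz(s,320,329,z,True);e=(b-a)/np.linalg.norm(b-a)
print(p,a,b,(a+b)/2,b-32*e,np.linalg.norm(b-a))
t=vision.snapshot('top')
print('bottles',onz(t,336,203,100),onz(t,333,285,100))
```

```text
[554.71155746 183.43015338 280.85610886] [517.02817103 199.76556251 284.85610886] [583.48540895 172.45772709 284.85610886] [550.25678999 186.1116448  284.85610886] [553.88679403 184.62004575 284.85610886] 71.84902467848937
bottles [610.40230829  -6.62332551 100.        ] [473.00274925   2.54532179 100.        ]
```

Emit:
step_arm(
  targets=[
    [[-2,-15,0,0,0,0.04],[-4,-45,0,0,0,0.11],[-8,-80,0,0,0,0.19],[-11,-115,0,0,0,0.27],[-15,-150,0,0,0,0.36],[-18,-185,0,0,0,0.44],[-22,-220,0,0,0,0.53],[-25,-255,0,0,0,0.61],[-28,-290,0,0,0,0.69],[-31,-320,0,0,0,0.77],[-33,-340,0,0,0,0.82],[-34,-351,0,0,0,0.83]],
  ],
)

```text
time: 4.75
tool_pos: [520.0, -170.0, 280.6]
tcp_rot: [179.9, -0.1, -154.7]
ft_force: [-0.1, -0.3, -3.6]
finger_gap: 8.3
grip_force: 88.1
```

Emit:
step_arm(
  targets=[
    [[0,0,0,0,0,0],[0,0,-10,0,0,0],[0,0,-25,0,0,0],[0,0,-34,0,0,0],[0,0,-37,0,0,0],[0,0,-37,0,0,0]],
  ],
)

```text
time: 5.25
tool_pos: [520.5, -166.2, 243.2]
tcp_rot: [179.8, -0.1, -154.7]
ft_force: [-1.5, 1.0, -3.3]
finger_gap: 8.1
grip_force: 88.0
```

Run:
```python
from h import *
s=snap('side','s2'); im=s['img']; w=snap('wrist','w3')
cv2.imwrite('pics/c3.png',np.hstack([cv2.resize(im[180:300,230:350],(500,500),interpolation=cv2.INTER_CUBIC),cv2.resize(w['img'][50:350,200:380],(300,500))]))
q=r.sense();print(q['tool_pos'],q['tcp_rot'],q['ft_force'],q['wrist_torque'],q['joint_pos'])
# side projection of expected hub face centre and shaft tip
def proj(P):
    c=rot(s['attitude']).T@(np.array(P)-s['eye']);K=s['mtx'];return K[0,2]+K[0,0]*c[0]/-c[2],K[1,2]+K[1,1]*c[1]/c[2]
print(proj([521,-167.7,105]),proj(q['tool_pos']-[0,0,126]),proj(q['tool_pos']-[0,0,96]))
```

```text
[ 521.44386995 -166.85358965  245.39792585] [ 1.79994778e+02  5.54497651e-04 -1.54681132e+02] [ 0.28818761 -0.0711763  -2.97463788] [ 0.01958529  0.03236881 -0.04633679] [-2.31122924e+01 -4.40789176e-01  9.43297198e+01  3.88848779e-03
  8.61146082e+01 -1.38431424e+02]
(np.float64(289.04407765898634), np.float64(273.7464355149675)) (np.float64(288.9385506133098), np.float64(267.8618792210746)) (np.float64(288.3038723140769), np.float64(255.98088857384653))
```

View pics/c3.png

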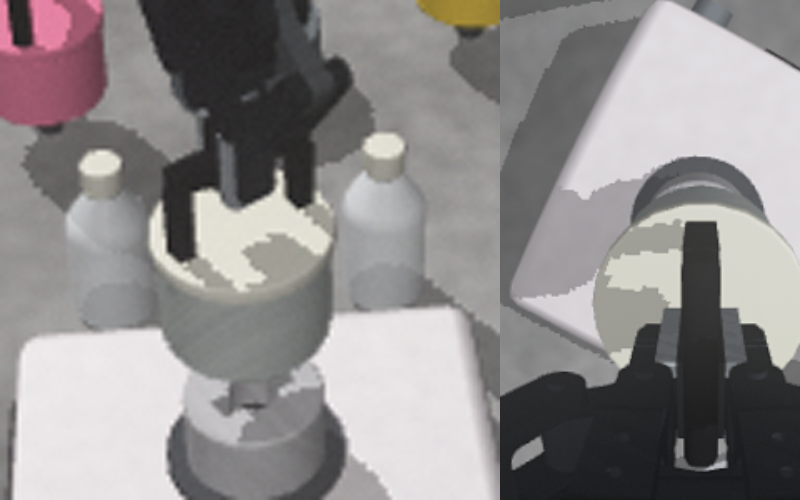

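The cup is upright over the hub. The shaft tip appears at crop (252,400) and the hub axis at x≈256, so I'll nudge +1.5 mm in x and lower.

Emit:
step_arm(
  targets=[
    [[1.5,0,-4,0,0,0],[1.5,0,-8,0,0,0],[1.5,0,-12,0,0,0],[1.5,0,-15,0,0,0],[1.5,0,-18,0,0,0],[1.5,0,-18,0,0,0]],
  ],
)

```text
time: 5.85
tool_pos: [522.4, -167.3, 226.3]
tcp_rot: [179.9, -0.1, -154.7]
ft_force: [-0.3, 0.5, -3.5]
finger_gap: 8.1
grip_force: 88.0
```

Emit:
step_arm(
  targets=[
    [[0,0,-2,0,0,0],[0,0,-4,0,0,0],[0,0,-6,0,0,0],[0,0,-8,0,0,0],[0,0,-8,0,0,0]],
  ],
)

```text
time: 6.27
tool_pos: [522.6, -167.3, 218.7]
tcp_rot: [180.0, -0.0, -154.7]
ft_force: [-0.1, -0.6, -3.6]
finger_gap: 8.2
grip_force: 88.1
```

Emit:
step_arm(
  targets=[
    [[0,0,-1.5,0,0,0],[0,0,-3,0,0,0],[0,0,-4,0,0,0],[0,0,-4,0,0,0]],
  ],
)

```text
time: 6.6
tool_pos: [522.7, -167.4, 215.0]
tcp_rot: [180.0, -0.0, -154.7]
ft_force: [0.3, -0.8, -4.5]
finger_gap: 8.3
grip_force: 88.1
```

Emit:
step_arm(
  targets=[
    [[0,0,-2,0,0,0],[0,0,-4,0,0,0],[0,0,-5,0,0,0],[0,0,-5,0,0,0]],
  ],
)

```text
time: 6.93
tool_pos: [523.2, -167.6, 211.1]
tcp_rot: [-179.9, 0.1, -154.7]
ft_force: [-0.3, 0.5, 5.0]
finger_gap: 8.2
grip_force: 89.3
```

Emit:
step_arm(
  targets=[
    [[0,0,-1.5,0,0,0],[0,0,-3,0,0,0],[0,0,-4,0,0,0],[0,0,-4,0,0,0]],
  ],
)

```text
time: 7.27
tool_pos: [523.3, -167.6, 207.2]
tcp_rot: [-179.9, 0.1, -154.7]
ft_force: [-1.5, -0.1, 6.4]
finger_gap: 8.3
grip_force: 89.5
```

The force matches the spring, so the keys are in the keyways. I'll press on.

Emit:
step_arm(
  targets=[
    [[0,0,-1.5,0,0,0],[0,0,-3,0,0,0],[0,0,-4.5,0,0,0],[0,0,-4.5,0,0,0]],
  ],
)

```text
time: 7.6
tool_pos: [523.5, -167.7, 203.3]
tcp_rot: [-179.9, 0.1, -154.7]
ft_force: [-2.0, 0.0, 8.9]
finger_gap: 8.2
grip_force: 89.9
```

Emit:
step_arm(
  targets=[
    [[0,0,-1,0,0,0],[0,0,-2,0,0,0],[0,0,-2,0,0,0]],
  ],
)

```text
time: 7.85
tool_pos: [523.8, -167.9, 202.8]
tcp_rot: [-179.8, 0.1, -154.7]
ft_force: [-6.5, 1.2, 17.8]
finger_gap: 8.4
grip_force: 91.2
```

Force has stopped tracking the spring, which suggests bottoming. I'll relieve the side load and press slightly more.

Emit:
step_arm(
  targets=[
    [[-0.7,0,-0.5,0,0,0],[-1.2,0,-1,0,0,0],[-1.2,0,-1,0,0,0],[-1.2,0,-1,0,0,0]],
  ],
)

```text
time: 8.18
tool_pos: [523.4, -168.0, 202.7]
tcp_rot: [-179.8, 0.2, -154.7]
ft_force: [-4.7, 2.7, 19.3]
finger_gap: 8.2
grip_force: 91.4
```

Run:
```python
from h import *
s=snap('side','s3'); im=s['img']
cv2.imwrite('pics/c4.png',cv2.resize(im[190:310,230:350],(600,600),interpolation=cv2.INTER_CUBIC))
for i in range(3):
    q=r.sense();print(q['tool_pos'],q['tcp_rot'],q['ft_force'],q['wrist_torque']); vision.snapshot('wrist')
```

```text
[ 523.36369364 -167.95551465  202.66503407] [-179.76468388    0.22673093 -154.71080512] [-4.9820353   1.36860859 19.20556462] [0.4794314  0.88751461 0.04088184]
[ 523.37835719 -167.97583978  202.69272586] [-179.76304708    0.22877462 -154.71264891] [-4.61624599  3.00368989 19.21678214] [ 0.4381535   0.92827416 -0.00606382]
[ 523.38223145 -167.95114875  202.70942617] [-179.76511021    0.22920243 -154.71246034] [-3.13031656  2.5836642  19.33123227] [0.44809528 0.90581796 0.01323526]
```

View pics/c4.png

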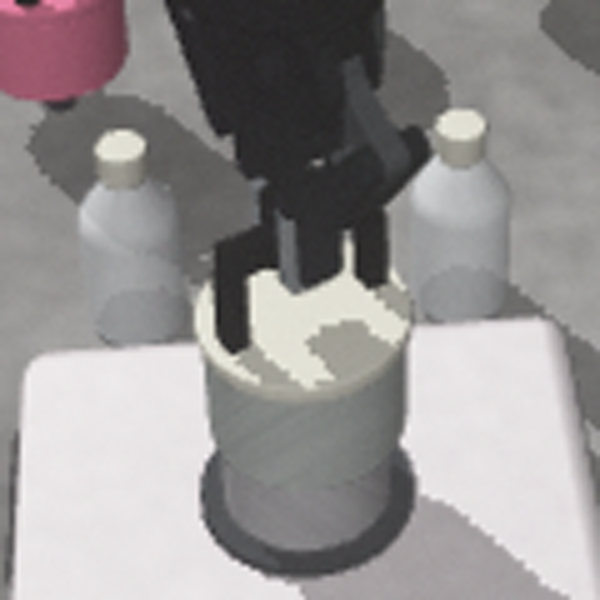

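The cup looks flush on the hub. TCP z of 202.7 is exactly 60 mm above the grasp height of 142.7, as expected for home. I'll make one more small side relief with a firmer press.

Emit:
step_arm(
  targets=[
    [[-0.6,0.4,-0.5,0,0,0],[-1.2,0.7,-1,0,0,0],[-1.2,0.7,-1,0,0,0],[-1.2,0.7,-1,0,0,0],[-1.2,0.7,-1,0,0,0]],
  ],
)

```text
time: 8.8
tool_pos: [522.9, -167.6, 202.6]
tcp_rot: [-179.7, 0.3, -154.7]
ft_force: [-2.9, 1.2, 21.2]
finger_gap: 8.2
grip_force: 91.9
```

Run:
```python
from h import *
q=r.sense();print(q['tool_pos'],q['tcp_rot'],q['ft_force'],q['wrist_torque'],q['joint_pos'])
```

```text
[ 522.94339721 -167.62783543  202.57420124] [-179.66214005    0.31498433 -154.71089695] [-2.85926793  1.21630987 21.2156158 ] [0.27982095 0.5937611  0.01305148] [-2.31299352e+01  8.58587818e-01  9.75428991e+01  1.15175974e-02
  8.11367408e+01 -1.38419838e+02]
```

```bash
python3 -c "
from bench import r
print(r.hand_in())"
```

```text
the job is handed in; nothing more can be done
None
```

I put the cup into the hub with the keys in the keyways and pressed it home, then handed the job in at about 9 s with the handle still gripped at about 92 N and the cup pressed down with about 21 N; the tool had tilted about 0.5° at the end, and I don't have the judged result.

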